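Level the toy parking deck and keep it pressed

TASK

Make the top deck of the grey tier organiser a level car park: push its sprung end down at the red-barred levelling knob until the foot underneath stands firmly on its pad, and turn the knob until, with the deck pressed right down, the white bubble of the spirit level rests midway between the two dark rings. The pad under the foot is sticky and needs pressure to take, so finish while still holding: keep pressing the deck down on its foot with the bubble centred and do not let go. Leave the toy vehicles and the red wheel chock where they are.

Things in the scene. Friction and masses are not known exactly. Their poses are not given: they have to be found in the camera images.
- organiser: Fixed grey plastic two-tier organiser, 170 mm (its x) by 280 mm (its y), the deck about 90 mm above the shelf. Origin: centre of its underside on the shelf, z up. The deck's hinge is at its +y end, the levelling knob at its -y end.
- deck: Hinged top deck, a grey tray 140 by 252 mm, plate 6 mm thick, low edges 14 mm high. Origin on the hinge line at the organiser's +y end, at the plate's underside; its -y axis runs along the plate to the knob, z up from the plate; level when its y axis is horizontal. A spring lifts the knob end 0.045 rad (10 mm at the knob) above level. Pressed down, it stops hard when the foot meets its pad.
- knob: Levelling knob, 220 mm from the hinge line: black disc 58 mm across, with an upright red bar on it, 44 mm long (its x axis), 14 mm thick (its y) and 30 mm high. Origin on the turning axis at the disc's underside, z up (tilts with the deck); disc top at z = 6 mm, bar top at 36 mm. Fingers may pinch the bar and rest on the disc to push it down. Takes 0.1 N m to turn; stays where left.
- knob_grip (a point): On the knob's axis, 18 mm above the disc's top and 12 mm below the bar's top; axes as knob. Pressing here takes about 2 N at the top of the deck's travel and 5 to 6 N at level; another 3 to 8 N sets the foot firmly on its pad (over 25 N is never needed). The bar starts within 0.2 rad of the organiser's x axis; stops at -0.6 and +2.4 rad from that axis (anticlockwise from above is +).
- foot: Steel levelling foot under the deck below the knob, 16 mm ball end; origin at its lowest point. Turning the knob anticlockwise (seen from above) draws it up: the pressed deck then stands 5 mm lower at the knob per radian, so follow it down, and the bubble moves about 23 mm per radian towards the hinge (+y). Clockwise the reverse. The turn needed is 0.5 to 1.5 rad anticlockwise.
- foot_pad: Black round pad, 34 mm across, on the organiser's pedestal under the foot; origin: centre of its top. Its height differs from case to case by up to 1.5 mm either way, so the right knob angle shows only from the bubble, with the foot standing on the pad.
- level_mid (a point): Middle of the spirit level, on top of its green vial (130 mm long, 22 mm thick, along the deck's y, in a black body 150 by 40 mm whose ends rise 32 mm above the deck's underside), 147 mm from the knob's axis towards the hinge. Axes as the deck. The two dark rings are 39 mm apart, one on either side of this point.
- bubble: White bubble, 28 mm long and 15 mm wide, showing at the top of the green vial; origin at its centre, 5.5 mm below the level of level_mid. Moves along the deck's y towards the higher end: centred when its y in the frame of level_mid is 0, negative while the knob end is too high (45 mm off when the deck is let up). It moves 1 mm per 0.001 rad of deck tilt.
- sedan: Bystander: blue die-cast sedan, 98 by 41 by 34 mm, loose on the shelf. Origin: centre of its underside.
- camper: Bystander: white plastic camper van, 106 by 47 by 50 mm, loose on the shelf. Origin: centre of its underside.
- ladder_truck: Bystander: aluminium toy ladder truck, 145 by 48 by 56 mm, loose on the shelf. Origin: centre of its underside.
- wheel_chock: Bystander: red silicone wheel chock, a stepped wedge 52 by 32 by 30 mm, loose on the shelf. Origin: centre of its underside.

How it is judged:
By the outcome, as a careful person would: the job done as asked, in the order asked, and still so for the second after the job is handed in, while the arm keeps its last pose, push and grip.
It also fails if it takes over 40 s, if anything falls off the work surface, if the arm or the gripper's body presses on something with over 40 N, if the wrist force passes 120 N, or if a joint passes its speed limit or range.

ROBOT

A 7-joint arm with a two-finger parallel gripper is mounted at the origin on the work surface. World frame = base frame: x ahead of the robot, y to its left, z up, the work surface at z = 0. Lengths are in mm, angles in degrees, forces in N, time in s.
With the tool pointing down it reaches from about 425 to 975 mm from the base axis. Payload 16.7 kg.
Tool frame: the origin (TCP) lies at the very end of the fingers, on their centre line; the grasp point (between the pads) lies 19 mm behind it (env.grip_point_offset is the distance from the TCP to the grasp point, in mm); z points along the fingers, y is the line along which they close (so a half turn about z gives the same grasp; the last joint's range is limited). The gripper opens to 85 mm and grips with 20 to 120 N. Pads are 22 mm wide; open, the fingers measure 114 mm over their backs; the gripper's body (76 mm by 85 mm) begins 54 mm behind the grasp point. The pads swing forward as they close: fully open they stand 13 mm farther back than shut.
Start: joints at [-80.3, 24.414, 4.234, 92.017, -1.954, 63.644, -3.845], TCP at [211.568, 640.949, 231.302] pointing down, gripper open.
Joint ranges: [-163.25, 163.25], [-28.42, 122.38], [-70.27, 78.77], [12.13, 141.07], [-58.53, 238.53], [9.26, 117.41], [-156.51, 156.51]. Speed limits (degrees/s): [108.29, 108.29, 136.94, 136.94, 172.46, 172.46, 172.46].

INTERFACE

Orientations are given as [roll, pitch, yaw] about the fixed x, y, z axes, in that order (R = Rz(yaw) Ry(pitch) Rx(roll)).
In Python, from rig import env, eyes, ticket, models gives the robot as it stands. The module is installed in compiled form; this text tells all that it offers.
- The arm moves only by the tool jog_arm, never from a script. Its argument "moves" is a list of rows, each a list of 5 numbers: the shift along the world's x, y, z in m, then the turn about the world's z in rad, then the opening, from -1 (shut) to 1 (fully open), so that 0 is half open. A call has 1 to 10 rows; each row is the pose to reach, as a shift and turn from the pose commanded when the call began; what a row does not reach only later rows make up. A row lasts 1/8 s, in which the tool goes at most 62.5 mm and 10.7 degrees, less where a joint would pass 70% of its speed; a pose out of reach is approached as far as the arm can. A call with a gripper value outside its range is refused whole. The fingers move at their own pace and stop on an object; "squeeze" is the grip in N (left out, the last holds). Time passes only in rows, so rows that repeat a pose let the fingers close. It gives the time, the measured TCP pose, the force, the opening and the grip force at its end, in the units of the state.
- env.observe(): the state, without advancing time (a new reading comes with each control period).
- eyes.get_image(name): name is "scene" or "top" or "wrist"; returns a dict with "img" (384x512x3 uint8, blue, green, red), "vertical_fov" (degrees; the focal length in pixels is half the picture's height over the tangent of half this angle, whatever the lens; pixels are square), "cx", "cy" (the principal point, pixels), "xyz" and "orientation" of the camera in the world; the wrist camera has in their place "T_tool_cam" (4x4, takes a point from camera to tool coordinates, whose origin is the TCP and whose axes are the flange's). Camera axes: x right, y down, z forward; pixel columns grow to the right and rows downward; lengths in mm; the calibration is good to about 2 mm. A picture is of the moment at which its call begins: read the wrist's pose just before it. There is no depth.
- ticket.sign_off(): hands the job in; it is judged then, once.
Trained networks look in the newest picture that a camera, given by its name, has taken for a name from the list of things; names that differ only in an ending like _2 or _b are one class to them, and where a whole thing is asked for, a point or a joint stands for the part that bears it (a point fixed in the world has none). Each returns a list of dicts, best first, with "confidence" (0 to 1); they miss things now and then, are a little off and sometimes report something else, mostly with a low value. They report only what shows in the picture. A call takes as long as a camera call.
- models.cut_out(name, camera): "region" (384x512 bool, what is visible of it) and "extent" ([left, top, right, bottom] in pixels, round what is visible of it).
The state is a dict: "clock": time; "qpos": joint angles; "joint_velocities": joint speeds; "joint_efforts": joint torques, N m; "position": TCP position; "tool_rot": TCP orientation; "ft_force": force on the tool from outside, world axes, zero at the start; "ft_torque": the same for the moment, N m; "opening": finger opening in mm; "gripper_force": force on a finger pad.
Only numpy, scipy, OpenCV 4.12 (cv2) and the standard library are available. Lean on these libraries where they do the work, as an engineer would, in place of code of your own. Each camera call takes 0.05 s, during which the arm holds its last target. There are 200 camera calls.

## Working session

There is one attempt and no reset: what is moved stays moved. The work goes in short steps, Python scripts to look and compute and a tool call to move; the robot and the scene stay as the last step left them, time stands still between calls to the robot, and variables do not carry over. Pictures are saved under pics/ and viewed, at most 10 in all, crops included, and the job is handed in when it is done.

Besides the shell and the picture viewer there is one more tool, called after ">>>" as name([rows], argument=value, ...), one row to a line, values as JSON. jog_arm: Moves the arm, as the interface text tells. Its arguments: {"type":"object","properties":{"moves":{"type":"array"},"squeeze":{"type":"number"}},"required":["moves"]}

```bash
mkdir -p pics; cat > h.py <<'E'
import numpy as np, cv2
from scipy.spatial.transform import Rotation as R
from rig import env, eyes, ticket, models
def cam(n):
    s=env.observe(); d=eyes.get_image(n); f=192/np.tan(np.radians(d["vertical_fov"])/2)
    if n=="wrist":
        T=np.array(d["T_tool_cam"]); Rt=R.from_euler("xyz",s["tool_rot"],degrees=True).as_matrix()
        Rc=Rt@T[:3,:3]; p=np.array(s["position"])+Rt@T[:3,3]
    else:
        p=np.array(d["xyz"]); o=np.array(d["orientation"])
        Rc=o if o.shape==(3,3) else R.from_euler("xyz",o,degrees=True).as_matrix()
    return d["img"],f,d["cx"],d["cy"],p,Rc
def ray(c,u,v):
    _,f,cx,cy,p,Rc=c; return Rc@np.array([(u-cx)/f,(v-cy)/f,1.])
def atz(c,u,v,z):
    r=ray(c,u,v); return c[4]+r*(z-c[4][2])/r[2]
def proj(c,P):
    q=c[5].T@(np.asarray(P)-c[4]); return np.array([c[2]+c[1]*q[0]/q[2],c[3]+c[1]*q[1]/q[2]])
E
python3 - <<'E'
from h import *
s=env.observe(); print(s)
ims=[]
for n in ["scene","top"]:
    c=cam(n); ims.append(c[0]); print(n,c[1:5],c[5].round(3).tolist())
    for k in ["organiser","deck","knob","level_mid","bubble","sedan","camper","ladder_truck","wheel_chock"]:
        for r in models.cut_out(k,n)[:1]:
            m=r["region"]; v,u=np.nonzero(m); print(k,round(r["confidence"],2),r["extent"],u.mean().round(1),v.mean().round(1))
cv2.imwrite("pics/s.png",ims[0]);cv2.imwrite("pics/t.png",ims[1])
E
```

```text
{'clock': 0.0, 'qpos': array([-80.30251762,  24.44881645,   4.23071868,  92.0542591 ,
        -1.95313311,  63.64328172,  -3.84188998]), 'joint_velocities': array([ 0.08459479, -0.03313646,  0.01556742, -0.08053711, -0.08885055,
       -0.13307279, -0.01912533]), 'joint_efforts': array([-1.77612419e-03, -9.49838519e+01,  3.75968993e+00, -4.63519478e+01,
        1.92312134e-02,  1.00022630e-02, -5.23505139e-05]), 'position': array([211.42616598, 640.58529929, 230.604451  ]), 'tool_rot': array([-1.79925999e+02,  5.75519994e-03,  1.61738430e+02]), 'ft_force': array([-0.56761987, -0.23926038, -0.07724153]), 'ft_torque': array([0.01092414, 0.00255942, 0.05921931]), 'gripper_force': 0.0, 'opening': 85.29732887717512}
scene (np.float64(350.76316605981395), 256.7349778528841, 193.7308663505988, array([1118.47285656, -128.05416767,  643.07012385])) [[0.354, 0.663, -0.66], [0.935, -0.238, 0.262], [0.017, -0.71, -0.704]]
organiser 0.85 [191.0, 146.9, 314.8, 225.1] 252.9 187.7
deck 0.69 [199.9, 143.0, 312.8, 194.4] 254.6 171.0
knob 0.88 [200.2, 151.4, 223.5, 174.9] 212.9 165.4
level_mid 0.9 [200.7, 146.1, 310.1, 191.8] 254.8 171.1
camper 0.75 [249.1, 227.4, 278.9, 272.1] 261.9 251.2
ladder_truck 0.71 [128.5, 187.7, 153.6, 218.6] 141.9 202.0
top (np.float64(360.966182436152), 253.83644433943144, 194.49316280915772, array([419.03536964,  67.55203366, 962.95807566])) [[0.149, -0.969, 0.196], [-0.989, -0.145, 0.035], [-0.005, -0.199, -0.98]]
organiser 0.58 [188.1, 164.3, 316.2, 277.2] 250.8 221.7
deck 0.67 [192.1, 168.0, 307.2, 269.1] 249.9 217.9
knob 0.67 [273.4, 225.9, 298.5, 247.5] 285.8 235.8
level_mid 0.68 [188.3, 171.0, 306.3, 268.1] 249.9 217.8
bubble 0.4 [243.8, 210.1, 253.2, 219.9] 247.9 215.4
sedan 0.67 [341.6, 246.5, 358.3, 284.9] 348.7 266.0
camper 0.59 [264.6, 138.0, 290.2, 184.5] 276.8 161.9
ladder_truck 0.74 [171.8, 137.4, 208.2, 197.6] 190.9 167.3
wheel_chock 0.49 [189.0, 243.4, 209.7, 267.9] 199.1 255.7
```

```bash
python3 -c "
import cv2,numpy as np
a=cv2.imread('pics/s.png');b=cv2.imread('pics/t.png')
cv2.imwrite('pics/st.png',cv2.resize(np.vstack([a,b]),(400,600)) if 0 else cv2.resize(b,(800,600)))"
```

```text
(no output)
```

View pics/st.png

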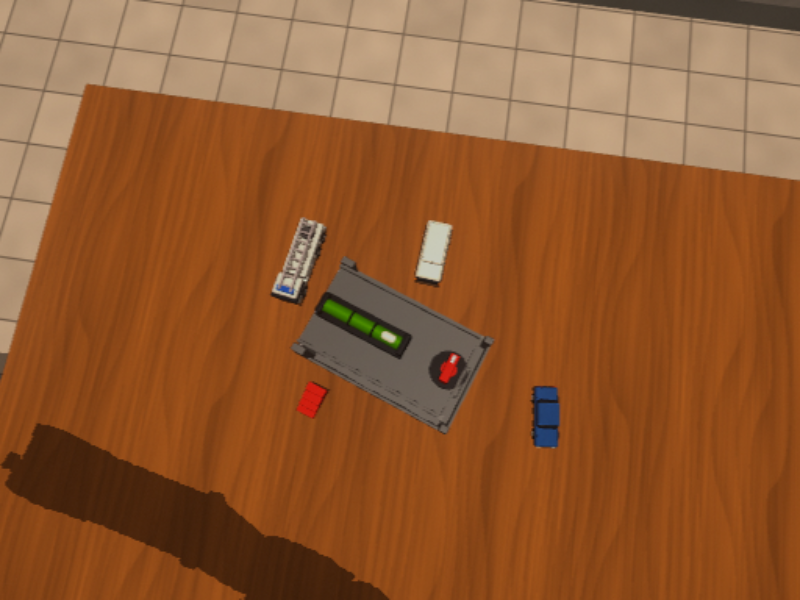

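View pics/s.png

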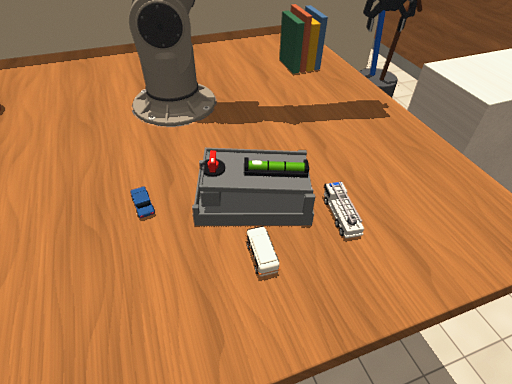

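The top view shows the knob at about (287,236) in camera pixels, its bar running roughly away from the robot. The bubble is at (248,216), at the knob end of the vial. The toys are clear of the knob; the sedan is about 60 px to its right.

```bash
cat >> h.py <<'E'
def mask(img,ext,kind,pad=6):
    b,g,r=[img[...,i].astype(int) for i in range(3)]
    m={"red":(r>110)&(g<70)&(b<70),"green":(g>70)&(r<g*.8)&(b<g*.6),"white":(b>150)&(g>150)&(r>150)}[kind]
    k=np.zeros(m.shape,bool);l,t,rr,bb=[int(x) for x in ext]; k[max(0,t-pad):bb+pad,max(0,l-pad):rr+pad]=1
    return m&k
def axis(m):
    v,u=np.nonzero(m); p=np.c_[u,v].astype(float); c=p.mean(0); w=np.linalg.svd(p-c,full_matrices=False)[2][0]
    t=(p-c)@w; return c,c+w*t.min(),c+w*t.max(),len(p)
def tri(c1,a,c2,b):
    r1,r2=ray(c1,*a),ray(c2,*b); A=np.c_[r1,-r2]; t=np.linalg.lstsq(A,c2[4]-c1[4],rcond=None)[0]
    P,Q=c1[4]+r1*t[0],c2[4]+r2*t[1]; return (P+Q)/2,np.linalg.norm(P-Q)
E
python3 - <<'E'
from h import *
S=cam("scene");T=cam("top")
ks=mask(S[0],[200,151,224,175],"red");kt=mask(T[0],[273,226,298,247],"red")
a,b=axis(ks),axis(kt); print(a,b); print("knob tri",tri(S,a[0],T,b[0]))
print("bar dir",atz(T,*b[1],125)[:2],atz(T,*b[2],125)[:2])
gs=mask(S[0],[243,155,310,180],"green");gt=mask(T[0],[200,180,262,230],"green")
a,b=axis(gs),axis(gt); print("vial",a,b); print(tri(S,a[0],T,b[0]))
e=[atz(T,*q,124)for q in b[1:3]]; print(e)
bs=mask(S[0],[248,155,268,170],"white",2);bt=mask(T[0],[244,210,253,220],"white",3)
a,b=axis(bs),axis(bt); print("bub",a,b,tri(S,a[0],T,b[0]))
for n,ext in [("sedan",(349,266)),("camper",(277,162))]: print(n,atz(T,*ext,20))
E
```

```text
(array([212.29710145, 160.71014493]), array([212.83972903, 149.94153424]), array([211.7740936 , 171.08939613]), 138) (array([286.88549618, 235.99236641]), array([291.60831183, 226.77459508]), array([283.02578487, 243.52557095]), 131)
knob tri (array([500.72405131,   6.46276606, 128.25082589]), np.float64(1.450271512850028))
bar dir [524.04213994  -1.12679087] [482.73609599  13.457957  ]
vial (array([277.9751861, 165.3325062]), array([247.93261186, 164.79969713]), array([304.03911034, 165.79475339]), 403) (array([229.14166667, 205.525     ]), array([207.43576157, 194.06908105]), array([255.34159464, 219.35276944]), 360)
(array([552.90240486, 150.04262556, 115.49549786]), np.float64(3.4166093924212513))
[array([571.72977466, 206.27826512, 124.        ]), array([528.84957264,  84.86742371, 124.        ])]
bub (array([256.40540541, 161.54054054]), array([251.90530619, 161.17915258]), array([261.08701189, 161.91650474]), 37) (array([248.3       , 215.23333333]), array([244.82666977, 213.31360296]), array([251.5395292 , 217.02384048]), 30) (array([535.41445855, 101.75504372, 126.48878708]), np.float64(1.6242377788620508))
sedan [ 459.17623935 -167.81636688   20.        ]
camper [706.12386212  52.07130787  20.        ]
```

>>> jog_arm([
  [0.04,-0.045,0.02,0,-0.29],
  [0.08,-0.09,0.02,0,-0.29],
  [0.11,-0.14,0.02,0,-0.29],
  [0.135,-0.19,0.02,0,-0.29],
  [0.16,-0.24,0.02,0,-0.29],
  [0.18,-0.29,0.02,0,-0.29],
  [0.2,-0.34,0.02,0,-0.29],
  [0.215,-0.39,0.02,0,-0.29],
  [0.23,-0.44,0.02,0,-0.29],
  [0.245,-0.49,0.02,0,-0.29],
])

```text
clock: 2.35
position: [456.9, 149.3, 251.6]
tool_rot: [180.0, 0.0, 161.7]
ft_force: [0.9, 0.1, 0.3]
opening: 30.8
gripper_force: 0.0
```

>>> jog_arm([
  [0.015,-0.05,0,0,-0.29],
  [0.03,-0.1,0,0,-0.29],
  [0.044,-0.144,0,0,-0.29],
  [0.044,-0.144,0,0,-0.29],
  [0.044,-0.144,0,0,-0.29],
])

```text
clock: 2.98
position: [500.5, 7.3, 251.3]
tool_rot: [180.0, -0.0, 161.7]
ft_force: [-0.1, 0.2, -0.0]
opening: 30.3
gripper_force: 0.0
```

```bash
python3 - <<'E'
from h import *
s=env.observe(); print(s["clock"],s["qpos"].round(1),s["position"],s["tool_rot"],s["opening"],s["ft_force"])
W=cam("wrist"); print(W[1:5],W[5].round(3).tolist())
for k in ["knob","bubble","level_mid"]:
    for r in models.cut_out(k,"wrist")[:2]: print(k,r["confidence"],r["extent"])
T=cam("top")
cv2.imwrite("pics/w1.png",np.hstack([cv2.resize(W[0],(400,300)),cv2.resize(T[0],(400,300))]))
E
```

```text
2.975 [-34.1   6.8  28.4 114.   -3.7  60.1  67.7] [500.48302593   7.31867141 251.28157512] [ 1.79991908e+02 -8.66569135e-03  1.61725654e+02] 30.32101314940856 [-0.05156016  0.18182869 -0.01329389]
(np.float64(269.2319183543945), 251.78445233063138, 190.97397129813052, array([437.98835266,  28.25969086, 392.60674812])) [[0.314, 0.917, 0.246], [0.949, -0.303, -0.08], [0.001, 0.259, -0.966]]
knob 0.66 [223.1, 157.9, 276.9, 210.2]
bubble 0.54 [337.9, 184.3, 358.4, 196.8]
level_mid 0.82 [224.7, 117.1, 468.0, 247.4]
```

View pics/w1.png

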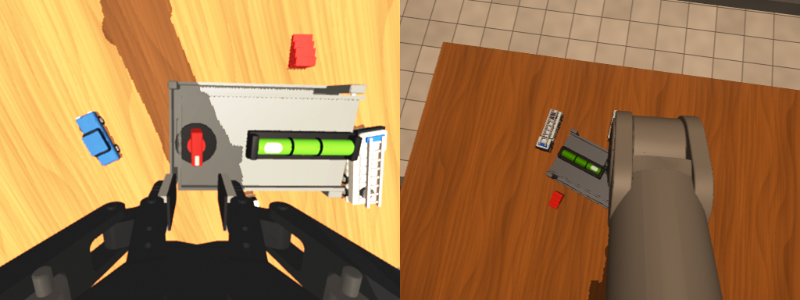

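```bash
python3 - <<'E'
from h import *
W=cam("wrist"); S=cam("scene")
r=models.cut_out("knob","wrist")[0]; m=mask(W[0],r["extent"],"red",2)
a=axis(m); print(a)
s=mask(S[0],[200,145,224,178],"red"); b=axis(s); print(b[0],b[3], tri(W,a[0],S,b[0]))
for z in (125,140,146):
  p=[atz(W,*q,z)[:2] for q in a[:3]]; d=p[2]-p[1]; print(z,p,np.linalg.norm(d),np.degrees(np.arctan2(d[1],d[0])))
# disc: dark circle via cut_out centroid
v,u=np.nonzero(r["region"]); print("disc ext centre",(r["extent"][0]+r["extent"][2])/2,(r["extent"][1]+r["extent"][3])/2)
e=r["extent"]
for z in (105,110,115): print(z,atz(W,(e[0]+e[2])/2,(e[1]+e[3])/2,z)[:2], [np.linalg.norm(atz(W,e[0],180,z)-atz(W,e[2],180,z))])
cv2.imwrite("pics/w2.png",cv2.resize(W[0][140:230,200:480],None,fx=2.8,fy=2.8,interpolation=cv2.INTER_CUBIC))
E
```

```text
(array([250.60027285, 185.47203274]), array([250.2605894 , 163.94854142]), array([251.00464815, 211.09461856]), 733)
[209.36094675 160.05325444] 169 (array([498.34095797,   3.62232569, 129.38454289]), np.float64(7.937565087483171))
125 [array([500.22006012,   7.14648871]), array([479.02105392,  13.78328029]), array([526.66496919,  -1.13264231])] 49.92421666302061 -17.38381889085952
140 [array([496.72849774,   8.35128484]), array([476.71755248,  14.61612914]), array([521.6913485 ,   0.53614312])] 47.126301942871564 -17.38381889085953
146 [array([495.33187279,   8.8332033 ]), array([475.7961519 ,  14.94926868]), array([519.70190023,   1.2036573 ])] 46.00713605481192 -17.383818890859537
disc ext centre 250.0 185.7
105 [504.91434332   4.8317411 ] [np.float64(61.92885811096572)]
110 [503.74981361   5.24565255] [np.float64(60.8523979632009)]
115 [502.58528389   5.65956399] [np.float64(59.77593781543611)]
```

View pics/w2.png

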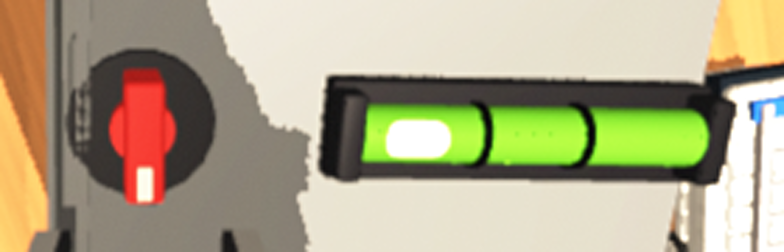

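The bar and disc are sharp. The bar's top centre is near (251,191) in the wrist image, about (501.5, 7) mm, and its yaw is about -17.5°. The bubble sits left of the two rings, on the knob side. I'll flip the tool half a turn so joint 7 has room for the anticlockwise turn.

>>> jog_arm([
  [0,0,0,-0.18,-0.29],
  [0,0,0,-0.36,-0.29],
  [0,0,0,-0.54,-0.29],
  [0,0,0,-0.72,-0.29],
  [0,0,0,-0.9,-0.29],
  [0,0,0,-1.08,-0.29],
  [0,0,0,-1.26,-0.29],
  [0,0,0,-1.44,-0.29],
  [0,0,0,-1.62,-0.29],
  [0,0,0,-1.8,-0.29],
])

```text
clock: 4.62
position: [500.6, 7.1, 251.3]
tool_rot: [-180.0, -0.0, 58.3]
ft_force: [-0.3, 0.1, 0.0]
opening: 30.5
gripper_force: 0.0
```

>>> jog_arm([
  [0,0,-0.01,-0.18,-0.29],
  [0,0,-0.02,-0.36,-0.29],
  [0,0,-0.03,-0.54,-0.29],
  [0,0,-0.04,-0.72,-0.29],
  [0.001,0,-0.05,-0.9,-0.29],
  [0.001,0,-0.06,-1.08,-0.29],
  [0.001,0,-0.07,-1.26,-0.29],
  [0.001,0,-0.08,-1.325,-0.29],
  [0.001,0,-0.08,-1.325,-0.29],
  [0.001,0,-0.08,-1.325,-0.29],
])

```text
clock: 5.88
position: [501.7, 7.0, 171.6]
tool_rot: [-180.0, -0.0, -17.2]
ft_force: [-0.2, 0.1, -0.0]
opening: 30.3
gripper_force: 0.0
```

```bash
python3 - <<'E'
from h import *
s=env.observe(); print(s["clock"],s["qpos"].round(1),s["position"],s["tool_rot"],s["opening"],s["ft_force"])
W=cam("wrist"); print(W[4])
r=models.cut_out("knob","wrist")[0]; m=mask(W[0],r["extent"],"red",2); a=axis(m); print(r["extent"],a)
for z in (110,125,140): print(z,[atz(W,*q,z)[:2] for q in a[:3]])
S=cam("scene");T=cam("top")
cv2.imwrite("pics/w3.png",np.hstack([W[0][:,:],S[0][100:484,150:350]]))
E
```

```text
5.875 [-49.   16.3  48.6 119.5 -15.7  50.7 -98.7] [501.74265525   7.02178029 171.64239459] [-1.79989278e+02 -1.47318179e-02 -1.72141037e+01] 30.29694978339933 [-0.1842351  0.0636628 -0.040575 ]
[564.04582514 -11.97837574 312.97460221]
[218.0, 164.3, 289.7, 243.7] (array([252.99297753, 211.48384831]), array([254.51715654, 176.23858909]), array([251.57265679, 244.32747907]), 1424)
110 [array([495.47488411,   8.49411547]), array([522.52138497,  -1.08620783]), array([468.458891  ,  18.06363241])]
125 [array([500.54233642,   6.98118052]), array([525.59007729,  -1.89114853]), array([475.52284874,  15.84350182])]
140 [array([505.60978872,   5.46824558]), array([528.65876961,  -2.69608923]), array([482.58680648,  13.62337124])]Traceback (most recent call last):
  File "<stdin>", line 7, in <module>
    return _nx.concatenate(arrs, 1, dtype=dtype, casting=casting)
           ~~~~~~~~~~~~~~~^^^^^^^^^^^^^^^^^^^^^^^^^^^^^^^^^^^^^^^
ValueError: all the input array dimensions except for the concatenation axis must match exactly, but along dimension 0, the array at index 0 has size 384 and the array at index 1 has size 284
```

>>> jog_arm([
  [-0.001,0,-0.02,-0.02,-0.29],
  [-0.001,0,-0.04,-0.02,-0.29],
  [-0.001,0,-0.05,-0.02,-0.29],
  [-0.001,0,-0.05,-0.02,-0.29],
])

```text
clock: 6.58
position: [500.4, 6.7, 121.1]
tool_rot: [180.0, 0.0, -18.5]
ft_force: [-0.2, 0.6, 1.1]
opening: 30.3
gripper_force: 0.0
```

>>> jog_arm([
  [0,0,-0.003,0,-0.29],
  [0,0,-0.006,0,-0.29],
  [0,0,-0.006,0,-0.29],
])

```text
clock: 6.95
position: [500.6, 7.0, 115.3]
tool_rot: [-180.0, -0.0, -18.5]
ft_force: [-0.8, 1.1, -0.7]
opening: 30.6
gripper_force: 0.0
```

```bash
python3 - <<'E'
from h import *
W=cam("wrist");S=cam("scene");T=cam("top")
cv2.imwrite("pics/w3.png",np.hstack([W[0][:,100:400],cv2.resize(S[0][100:260,150:350],(480,384))]))
E
```

```text
(no output)
```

View pics/w3.png

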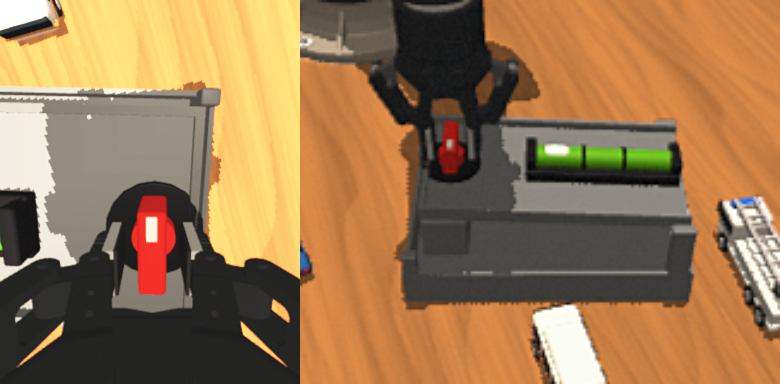

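The fingers straddle the bar and are not in contact yet. The scene camera sees the whole level, with the bubble near the knob end. I'll continue down, closing lightly.

>>> jog_arm([
  [0,0,-0.003,0,-0.29],
  [0,0,-0.003,0,-0.29],
])

```text
clock: 7.35
position: [500.7, 7.0, 112.2]
tool_rot: [-180.0, -0.0, -18.5]
ft_force: [0.7, -0.1, 1.4]
opening: 30.4
gripper_force: 1.1
```

>>> jog_arm([
  [0,0,0,0,-1],
  [0,0,0,0,-1],
  [0,0,0,0,-1],
  [0,0,0,0,-1],
], squeeze=30)

```text
clock: 7.85
position: [500.4, 6.2, 112.3]
tool_rot: [180.0, -0.0, -18.5]
ft_force: [-1.4, -4.8, 4.1]
opening: 22.4
gripper_force: 29.4
```

The opening of 22.4 mm is more than the 14 mm bar, so the tips have caught the round hub at its base. I'll reopen, rise a little and pinch again.

>>> jog_arm([
  [0,0,0,0,-0.29],
  [0,0,0,0,-0.29],
  [0,0.001,0.005,0,-0.29],
  [0,0.001,0.007,0,-0.29],
  [0,0.001,0.007,0,-1],
  [0,0.001,0.007,0,-1],
  [0,0.001,0.007,0,-1],
  [0,0.001,0.007,0,-1],
])

```text
clock: 8.85
position: [500.1, 6.5, 119.3]
tool_rot: [179.9, 0.0, -18.5]
ft_force: [-2.3, -9.8, 4.7]
opening: 20.7
gripper_force: 29.2
```

```bash
python3 - <<'E'
from h import *
s=env.observe(); print(s["position"],s["opening"],s["gripper_force"],s["ft_force"],s["ft_torque"])
W=cam("wrist");S=cam("scene")
cv2.imwrite("pics/w4.png",np.hstack([cv2.resize(W[0][150:300,180:330],(400,400)),cv2.resize(S[0][140:190,190:240],(400,400),interpolation=cv2.INTER_CUBIC)]))
E
```

```text
[500.12607792   6.47548674 119.33175163] 20.691057453322912 29.191537499427795 [-2.33598169 -9.8157885   4.67518901] [-2.09408597  0.66599488  0.01466899]
```

View pics/w4.png

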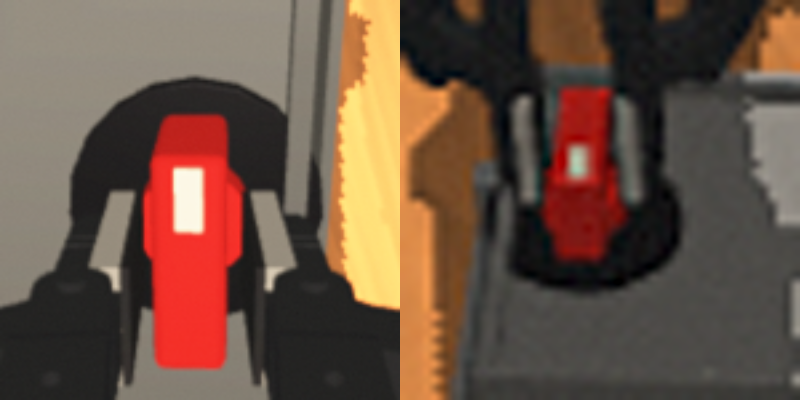

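The pads are around a hub about 21 mm wide at the bar's base, with gaps beside the bar. The side force says the fingers sit about 2 mm too far towards the hinge. I'll correct that and try a little higher on the bar.

>>> jog_arm([
  [0,0,0,0,-0.35],
  [0,0,0,0,-0.35],
  [-0.0005,-0.002,0.006,0,-0.35],
  [-0.0005,-0.002,0.006,0,-1],
  [-0.0005,-0.002,0.006,0,-1],
  [-0.0005,-0.002,0.006,0,-1],
  [-0.0005,-0.002,0.006,0,-1],
])

```text
clock: 9.82
position: [500.5, 6.3, 125.4]
tool_rot: [-180.0, -0.0, -18.4]
ft_force: [3.9, 4.5, -0.7]
opening: 13.1
gripper_force: 32.6
```

Opening is now 13.1 mm, so the pads are on the bar. I'll squeeze harder and press down in small steps.

>>> jog_arm([
  [0,0,0,0,-1],
  [0,0,-0.002,0,-1],
  [0,0,-0.004,0,-1],
  [0,0,-0.004,0,-1],
], squeeze=60)

```text
clock: 10.32
position: [500.3, 5.8, 121.3]
tool_rot: [-180.0, -0.0, -18.5]
ft_force: [2.6, 1.7, 2.6]
opening: 12.5
gripper_force: 64.2
```

```bash
cat >> h.py <<'E'
def bub():
    "signed bubble offset (mm, + towards hinge) relative to rings' middle, per camera, using dark-ring gaps along the vial"
    out={}
    for n,ext in (("scene",[240,145,315,182]),("top",[195,180,265,235])):
        c=cam(n); img=c[0]; g=mask(img,ext,"green",0); w=mask(img,ext,"white",0)
        v,u=np.nonzero(g); ce,e1,e2,_=axis(g); d=(e2-e1)/np.linalg.norm(e2-e1)
        k=proj(c,[500,6,124])
        if d@(k-ce)>0: d=-d
        # cross profile through the vial centre, sampled finely
        near=cv2.dilate(g.astype(np.uint8),np.ones((5,5)))>0; w&=near
        p=lambda m:(np.c_[np.nonzero(m)[1],np.nonzero(m)[0]]-ce)@d
        L=np.ptp(p(g))/2+3; t=np.arange(-L,L,.1)
        nrm=np.array([-d[1],d[0]]); prof=np.zeros(len(t))
        o=img.astype(np.float32)
        B=np.zeros((len(t),3))
        for s in (-1,-.5,0,.5,1):
            q=ce+t[:,None]*d+s*nrm
            B+=cv2.remap(o,q[:,0].astype(np.float32),q[:,1].astype(np.float32),cv2.INTER_LINEAR).reshape(-1,3)/5
        out[n]=(t,B,p(w).mean() if w.any() else None,w.sum(),p(g).min(),p(g).max())
    return out
E
python3 - <<'E'
from h import *
s=env.observe(); print(s["position"],s["opening"],s["ft_force"])
o=bub()
for n,(t,B,w,k,a,b) in o.items():
    print(n,w,k,a,b); i=slice(None,None,8)
    print(" ".join(f"{x:.0f}:{y[1]:.0f}/{y[2]:.0f}" for x,y in zip(t[i],B[i])))
E
```

```text
[500.25659747   5.81649006 121.28318795] 12.517004878448075 [2.55550492 1.65967558 2.59229684]
scene -10.521256741250992 24 -29.11464776199315 26.931493179416737
-31:26/31 -30:14/26 -29:117/73 -29:176/103 -28:179/107 -27:173/103 -26:173/102 -25:173/103 -25:174/103 -24:175/103 -23:173/102 -22:175/104 -21:176/105 -21:175/104 -20:175/104 -19:175/104 -18:175/104 -17:176/103 -17:176/102 -16:176/103 -15:176/108 -14:181/128 -13:185/139 -13:188/146 -12:193/151 -11:193/149 -10:109/87 -9:83/75 -9:128/107 -8:185/143 -7:188/145 -6:180/119 -5:177/106 -5:178/103 -4:178/104 -3:178/104 -2:179/106 -1:179/106 -1:178/106 0:178/105 1:179/107 2:178/106 3:180/107 3:180/107 4:180/106 5:184/110 6:193/114 7:118/69 7:69/43 8:87/55 9:176/104 10:186/110 11:183/109 11:181/106 12:179/105 13:181/106 14:180/105 15:181/106 15:182/107 16:181/107 17:180/105 18:180/105 19:181/106 19:181/107 20:180/106 21:180/106 22:180/106 23:181/106 23:181/107 24:181/106 25:184/107 26:195/112 27:134/78 27:66/46 28:27/31 29:29/33 30:25/21 31:47/62
top -10.494232159276427 19 -28.10790207876092 26.479850941033
-30:36/42 -29:35/40 -29:54/42 -28:97/57 -27:132/72 -26:137/74 -25:138/75 -25:138/74 -24:138/74 -23:138/75 -22:137/75 -21:138/75 -21:138/75 -20:138/74 -19:138/75 -18:137/74 -17:137/74 -17:138/74 -16:138/78 -15:149/107 -14:173/163 -13:195/197 -13:201/201 -12:201/201 -11:200/201 -10:196/196 -9:179/179 -9:154/155 -8:175/175 -7:194/195 -6:192/192 -5:172/165 -5:148/114 -4:137/76 -3:136/72 -2:136/72 -1:135/73 -1:135/73 0:136/73 1:135/73 2:135/73 3:135/73 3:136/74 4:136/73 5:135/72 6:127/69 7:95/55 7:46/35 8:70/45 9:117/65 10:134/72 11:134/72 11:134/72 12:133/71 13:133/71 14:134/72 15:134/72 15:134/72 16:133/71 17:133/71 18:134/71 19:133/72 19:133/72 20:134/72 21:133/71 22:133/72 23:132/71 23:132/71 24:132/71 25:131/70 26:116/64 27:74/51 27:40/45 28:33/42 29:30/40 30:38/62
```

```bash
cat >> h.py <<'E'
def bubmm():
    r={}
    for n,(t,B,w,k,a,b) in bub().items():
        bl=B[:,0]; G=B[:,1]; ins=(t>a+2)&(t<b-2)
        dark=np.clip(1-G/np.median(G[ins]),0,1)*ins
        # rings: fit pair 39 mm apart (17 px) by best sum of dark in windows
        ppm=(b-a)/130; sm=np.convolve(dark,np.ones(15)/15,"same")
        best=max(((np.interp(m-s/2,t,sm)+np.interp(m+s/2,t,sm)),m,s) for m in np.arange(-4,4,.1) for s in np.arange(15.5,18.6,.1))
        m,s=best[1:]
        th=(np.median(bl[ins])+bl[ins].max())/2; on=t[(bl>th)&(t>a)&(t<b)]
        x0,x1=on.min(),on.max(); mm=39/s
        r[n]=dict(mid=round(m,2),sp=round(s,2),b0=round(x0,2),b1=round(x1,2),len=round((x1-x0)*mm,1),off=round(((x0+x1)/2-m)*mm,2))
    return r
def rep():
    s=env.observe(); print(s["clock"],s["position"].round(2),s["tool_rot"].round(1),s["ft_force"].round(2),s["opening"],round(s["gripper_force"]),s["qpos"][6].round(1))
    for k,v in bubmm().items(): print(k,{a:float(b) for a,b in v.items()})
E
python3 -c "
from h import *
rep()"
```

```text
10.425 [500.24   5.86 121.37] [-180.    -0.   -18.5] [3.01 0.57 3.29] 12.008484288685684 64 -95.0
scene {'mid': -1.0, 'sp': 17.0, 'b0': -14.53, 'b1': -6.73, 'len': 17.9, 'off': -22.08}
top {'mid': -0.3, 'sp': 15.6, 'b0': -14.49, 'b1': -5.39, 'len': 22.8, 'off': -24.11}
```

>>> jog_arm([
  [0,0,-0.001,0,-1],
  [0,0,-0.002,0,-1],
  [0,0,-0.002,0,-1],
])

```text
clock: 10.9
position: [500.3, 5.7, 120.0]
tool_rot: [-180.0, -0.0, -18.5]
ft_force: [-2.4, -0.5, 22.8]
opening: 12.5
gripper_force: 67.0
```

```bash
python3 -c "
from h import *
rep()"
```

```text
10.9 [500.33   5.69 119.95] [-180.    -0.   -18.5] [-2.44 -0.53 22.83] 12.462853753473215 67 -94.8
scene {'mid': -0.9, 'sp': 16.9, 'b0': -12.04, 'b1': -4.54, 'len': 17.3, 'off': -17.04}
top {'mid': -0.1, 'sp': 15.6, 'b0': -11.89, 'b1': -2.79, 'len': 22.8, 'off': -18.11}
```

The foot is on its pad at 22.8 N, with the bubble about 17.5 mm short. That needs about 0.76 rad. I'll turn 0.7 rad while following the deck down.

>>> jog_arm([
  [0,0,0.0003,0.1,-1],
  [0,0,-0.0004,0.2,-1],
  [0,0,-0.0009,0.3,-1],
  [0,0,-0.0014,0.4,-1],
  [0,0,-0.0019,0.5,-1],
  [0,0,-0.0025,0.6,-1],
  [0,0,-0.003,0.7,-1],
  [0,0,-0.0031,0.7,-1],
  [0,0,-0.0031,0.7,-1],
])

```text
clock: 12.12
position: [500.1, 4.1, 116.8]
tool_rot: [179.9, 0.0, 21.5]
ft_force: [-3.0, -9.9, 19.8]
opening: 12.4
gripper_force: 66.3
```

```bash
sed -i 's/np.arange(15.5,18.6,.1)/np.arange(16.4,17.1,.1)/' h.py; python3 -c "
from h import *
rep()"
```

```text
12.125 [500.09   4.11 116.77] [179.9   0.   21.5] [-3.02 -9.86 19.83] 12.437429133845406 66 -60.6
scene {'mid': -0.2, 'sp': 16.7, 'b0': -4.71, 'b1': 2.89, 'len': 17.7, 'off': -1.65}
top {'mid': 0.4, 'sp': 16.4, 'b0': -4.99, 'b1': 4.31, 'len': 22.1, 'off': -1.77}
```

>>> jog_arm([
  [0,-0.001,-0.0001,0.03,-1],
  [0,-0.001,-0.0002,0.06,-1],
  [0,-0.001,-0.0002,0.06,-1],
  [0,-0.001,-0.0002,0.06,-1],
])

```text
clock: 12.72
position: [500.1, 3.9, 116.5]
tool_rot: [180.0, -0.0, 25.0]
ft_force: [-1.7, -6.5, 18.0]
opening: 12.2
gripper_force: 66.2
```

```bash
python3 -c "
from h import *
rep()
S=cam('scene')[0][140:190,235:320];T=cam('top')[0][185:230,195:265];
cv2.imwrite('pics/lv.png',np.vstack([cv2.resize(S,(500,294),interpolation=cv2.INTER_CUBIC),cv2.resize(T,(500,300),interpolation=cv2.INTER_CUBIC)]))"
```

```text
12.725 [500.1    3.88 116.52] [180.  -0.  25.] [-1.71 -6.46 18.04] 12.162717633413042 66 -57.5
scene {'mid': -0.3, 'sp': 16.8, 'b0': -4.41, 'b1': 3.39, 'len': 18.1, 'off': -0.48}
top {'mid': 0.5, 'sp': 16.4, 'b0': -4.59, 'b1': 4.71, 'len': 22.1, 'off': -1.06}
```

View pics/lv.png

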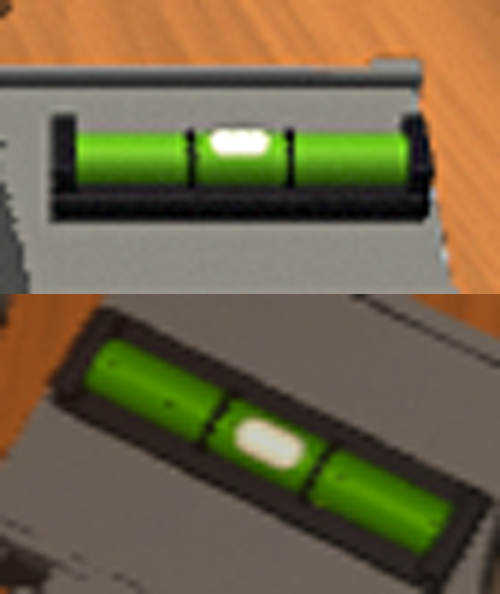

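In both views the bubble sits midway between the rings: scene rings at 190 and 290 with the bubble at 240; top-view rings' midpoint 266 with the bubble at 268. I'll hold the pressure so the pad can take, then check again.

>>> jog_arm([
  [0,0,0,0.008,-1],
  [0,0,0,0.008,-1],
  [0,0,0,0.008,-1],
  [0,0,0,0.008,-1],
  [0,0,0,0.008,-1],
  [0,0,0,0.008,-1],
  [0,0,0,0.008,-1],
  [0,0,0,0.008,-1],
  [0,0,0,0.008,-1],
  [0,0,0,0.008,-1],
])

```text
clock: 14.18
position: [500.1, 3.8, 116.5]
tool_rot: [180.0, -0.0, 25.5]
ft_force: [-0.8, -5.5, 17.3]
opening: 12.3
gripper_force: 66.1
```

```bash
python3 -c "
from h import *
rep();rep()"
```

```text
14.175 [500.11   3.85 116.53] [180.   -0.   25.5] [-0.84 -5.53 17.31] 12.295933690824695 66 -57.1
scene {'mid': -0.3, 'sp': 16.8, 'b0': -4.31, 'b1': 3.29, 'len': 17.6, 'off': -0.48}
top {'mid': 0.3, 'sp': 16.4, 'b0': -4.69, 'b1': 4.51, 'len': 21.9, 'off': -0.94}
14.275 [500.09   3.84 116.52] [180.   -0.   25.5] [-1.88 -6.93 17.5 ] 12.378017312283639 66 -57.1
scene {'mid': -0.3, 'sp': 16.7, 'b0': -4.31, 'b1': 3.39, 'len': 18.0, 'off': -0.36}
top {'mid': 0.4, 'sp': 16.4, 'b0': -4.49, 'b1': 4.71, 'len': 21.9, 'off': -0.7}
```

```bash
python3 -c "
from h import *
print(ticket.sign_off())"
```

```text
the job is handed in; nothing more can be done
None
```

The job is handed in at about 14 s: the knob is turned about 0.77 rad anticlockwise, the bubble is within about 1 mm of midway between the rings, and the arm is still gripping and pressing the deck on its foot at about 17 N.

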